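# Try out the locking stay of the wide rivet locker

### The job

The stay on the wide one of the two bench lockers has just been refitted: try it out. Lift that locker's door by its pull until the stay locks and let go, moving clear so that the door stands open by itself for a moment, then press the release pad on top of that locker and let the door go down fully shut. Leave the narrow locker's door shut.

Things in the scene. Friction and masses are not known exactly. Their poses are not given: they have to be found in the camera images.
- wide_pull (a point): Middle of the pull on the wide locker's door: round steel bar, 10 x 110 mm, level, 45 mm out from the door's lower edge (a U). Pinch from above, fingers front and back (40 mm free to the door); it turns in the grip. Door shut: x is level to the hinge, y along bar, z up; bar 74 mm over the bench; hinge line 158 mm along x and 76 mm higher. The point turns with the door (bar's arc: radius 175 mm).
- wide_door (a joint): Opening of the wide (220 mm) grey locker's sloping aluminium door, rad: 0 shut, grows as lifted. Stay clicks in at 0.90, stop at 1.05: lift to about 1.0 (bar 243 mm over the bench, 147 mm before the hinge line), let go; it sinks to 0.90 and locks (bar 226 mm up). Lifting takes 3 to 8 N. Damped hinge: unlocked, it sinks shut by itself in 2 to 6 s.
- wide_pad (a point): Centre of the top face of the wide locker's release pad: black block, 36 mm deep, 56 mm across, on the flat top 46 mm behind the hinge line, mid-width; face 188 mm over the bench. Goes straight down 9 mm to a hard stop, spring 2 to 5 N. Hold it fully down about 1 s: the locked door is freed. The stay's small catch, up to 45 mm above the hinge line, is 36 mm nearer the hinge: keep clear.
- narrow_door (a joint): Opening in rad, 0 shut, of the narrow locker's door; leave it shut. This bystander is the same but 150 mm wide, with the same pull and pad, on either side of the wide one. Both lockers are 190 mm deep, 142 mm high, fixed to the bench, each turned up to 0.15 rad; their hinges are on the side away from the robot.

How it is judged:
On the way, in this order (a step that is already met when the one before it is completed fails the run):
1. the wide locker's door stands open on its locked stay, let go and with the gripper clear of the pull (value of joint wide_door above 0.82 rad and distance between the grasp point and wide_pull above 0.05 m and velocity of joint wide_door between -0.03 and 0.03 rad/s), for 0.3 s.
2. the wide locker's release pad is pressed (distance of wide_pad from where it was at the start of the episode above 0.005 m), for 0.1 s.
At the end, for the whole second after the job is handed in: After having stood open by itself on the locked stay (over 0.82 rad, still, the grasp point over 50 mm from the pull, for 0.3 s) and been freed with the release pad (pressed over 5 mm), the wide locker's door is shut within 0.04 rad and at rest, and the narrow locker's door is shut within 0.04 rad (value of joint each of wide_door, narrow_door below 0.04 rad and velocity of joint wide_door between -0.03 and 0.03 rad/s); the robot touches nothing.
It fails at once if the narrow locker's door is lifted (value of joint narrow_door above 0.15 rad).
It also fails if it takes over 54 s, if anything falls off the work surface, if the arm or the gripper's body presses on something with over 40 N, if the wrist force passes 120 N, or if a joint passes its speed limit or range.

### The arm

A 6-joint arm with a two-finger parallel gripper is mounted at the origin on the work surface. World frame = base frame: x ahead of the robot, y to its left, z up, the work surface at z = 0. Lengths are in m, angles in rad, forces in N, time in s.
With the tool pointing down it reaches from about 0.35 to 0.975 m from the base axis. Payload 7.1 kg.
Tool frame: the origin (TCP) lies midway between the tips of the shut fingers; the grasp point (between the pads) lies 19 mm behind it; z points along the fingers, x is the direction in which the jaws open and shut, and the axes are right-handed (so a half turn about z gives the same grasp; the last joint's range is limited). The gripper opens to 88 mm and grips with 3 to 60 N. Pads are 20 mm wide; open, the fingers measure 115 mm over their backs; the gripper's body (75 mm by 178 mm) begins 61 mm behind the grasp point.
Start: joints at [-1.253, 0.423, 1.63, -0, 1.089, -0.019], TCP at [0.207, -0.59, 0.223] pointing down, gripper open.
Joint ranges: [-3, 3], [-0.9, 2.11], [0.09, 2.58], [-1.31, 4.45], [0.11, 2.69], [-2.54, 2.54]. Speed limits (rad/s): [2.39, 2.39, 3.01, 3.14, 3.14, 3.14].

### API

Orientations are given as a unit quaternion [w, x, y, z].
In Python, from station import move_pose, movel, movej, command_gripper, wait, inverse_kinematics, read_camera, camera_info, MotionError, job_done, get_time, get_joint_pos, get_qvel, get_effort, get_tcp_pos, get_ee_rot, get_ft_force, get_ft_torque, get_grip_width gives the robot as it stands. Calls block until the motion is done:
- move_pose(position, orientation): joint-space move of the TCP to a pose.
- movel(position, frame=None, v=0.15, until_force=None): straight line of the TCP; frame=None keeps the orientation; v is the mean speed in m/s. With until_force (N) it stops when the force on the tool has changed by that much, and returns True; else False.
- movej(angles): joint-space move.
- command_gripper(opening): opening from 0.0 (shut) to 1.0 (fully open); the grip force is fixed at half the most; returns when the fingers have stopped.
- wait(seconds).
- inverse_kinematics(position, orientation): joint angles nearest the present ones, or None.
- read_camera(name): name is "scene" or "top"; returns the picture (384x512x3 uint8, red, green, blue); there is no depth.
- camera_info(name): a dict with "intrinsics" (3x3 intrinsics, pixels), "T" (4x4, takes a point from camera to world coordinates). Camera axes: x right, y up, looking along -z (the intrinsics and any distortion apply to the point x, -y, -z); pixel columns grow to the right and rows downward; lengths in m; the calibration is good to about 2 mm. A picture is of the moment at which its call begins. camera_info takes no time and is no camera call.
A pose or a line that the arm cannot do raises MotionError and nothing moves.
- job_done(): hands the job in, once; it reports no verdict.
Readings, each from a call of its own:
- get_time(): time.
- get_joint_pos(): joint angles.
- get_qvel(): joint speeds.
- get_effort(): joint torques, N m.
- get_tcp_pos(): TCP position.
- get_ee_rot(): TCP orientation.
- get_ft_force(): force on the tool from outside, world axes, zero at the start.
- get_ft_torque(): the same for the moment, N m.
- get_grip_width(): opening from 0.0 (shut) to 1.0 (fully open).
Only numpy, scipy, OpenCV 4.12 (cv2) and the standard library are available. Lean on these libraries where they do the work, as an engineer would, in place of code of your own. Each camera call takes 0.05 s, during which the arm holds its last target.

## Working session

There is one attempt and no reset: what is moved stays moved. The work goes in short steps, each a Python script; the robot and the scene stay as the last script left them, time stands still between calls to the robot, and variables do not carry over. Pictures are saved under pics/ and viewed, and the job is handed in when it is done.

```bash
mkdir -p pics; ls; python3 - <<'E'
from station import *
import cv2, numpy as np
for n in("scene","top"):
    im=read_camera(n); cv2.imwrite(f"pics/{n}0.png",cv2.cvtColor(im,cv2.COLOR_RGB2BGR))
    c=camera_info(n); print(n,c)
print(get_time(),get_tcp_pos(),get_ee_rot(),get_ft_force())
E
```

```text
pics
scene {'intrinsics': array([[353.37624898,   0.        , 255.74619906],
       [  0.        , 353.37624898, 193.72177024],
       [  0.        ,   0.        ,   1.        ]]), 'T': array([[-0.37964867, -0.55869964,  0.7373748 ,  1.02243057],
       [ 0.92508183, -0.23745931,  0.29637255,  0.18527934],
       [ 0.00951328,  0.79464948,  0.60699399,  0.57099757],
       [ 0.        ,  0.        ,  0.        ,  1.        ]])}
top {'intrinsics': array([[367.72542556,   0.        , 257.02946735],
       [  0.        , 367.72542556, 196.00626182],
       [  0.        ,   0.        ,   1.        ]]), 'T': array([[-0.0150551 ,  0.98333176, -0.18119603,  0.42021208],
       [-0.99938927, -0.00908324,  0.03374283, -0.00109585],
       [ 0.03153455,  0.18159337,  0.98286796,  0.82593932],
       [ 0.        ,  0.        ,  0.        ,  1.        ]])}
0.1 [ 0.20642351 -0.58943279  0.22203408] [-3.63758261e-04  8.15625483e-01 -5.78579881e-01 -5.09878834e-04] [-0.22345168 -0.12734949  0.7451436 ]
```

View pics/scene0.png

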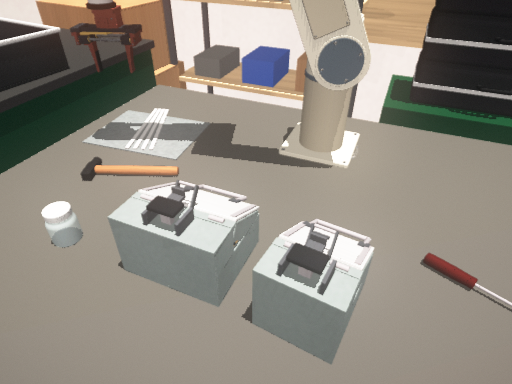

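View pics/top0.png

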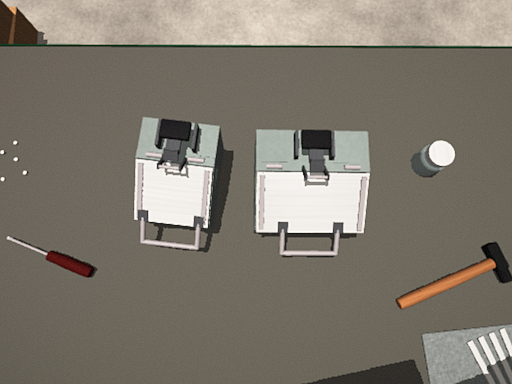

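The top view shows the wide locker on the right: bar around (309,254), pad around (317,138). The narrow one is on the left, with its bar around (170,245). I'll zoom in to measure.

```bash
python3 - <<'E'
import cv2
a=cv2.imread("pics/top0.png")[115:270,235:390]; cv2.imwrite("pics/topz.png",cv2.resize(a,None,fx=3.8,fy=3.8,interpolation=cv2.INTER_CUBIC))
a=cv2.imread("pics/scene0.png")[170:300,100:270]; cv2.imwrite("pics/scz.png",cv2.resize(a,None,fx=4.5,fy=4.5,interpolation=cv2.INTER_CUBIC))
E
```

```text
(no output)
```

View pics/topz.png

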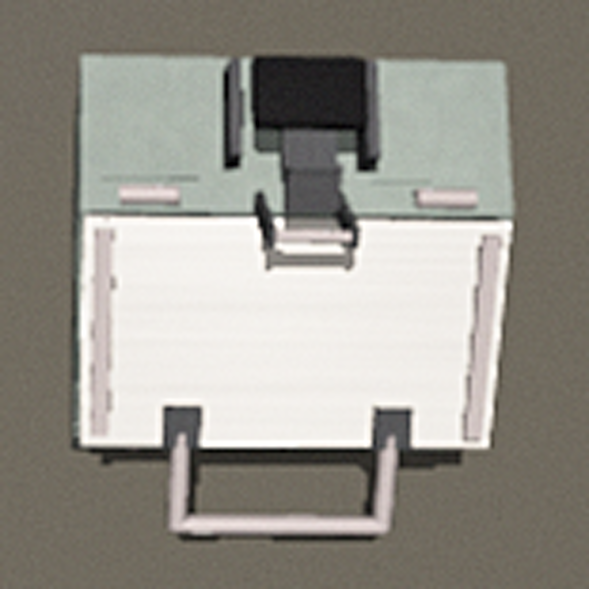

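View pics/scz.png

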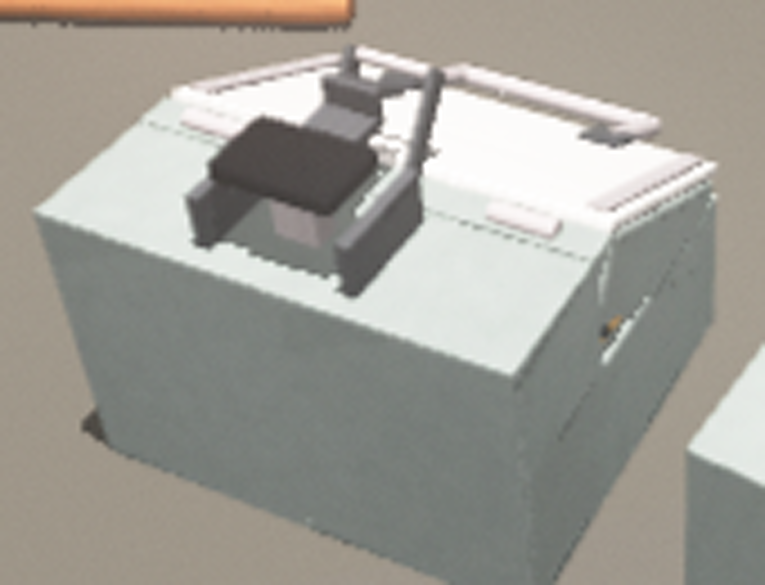

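```bash
cat > h.py <<'E'
import numpy as np, cv2
from station import *
def ray(n,uv):
    c=camera_info(n);K=c["intrinsics"];T=c["T"]
    d=np.array([(uv[0]-K[0,2])/K[0,0],-(uv[1]-K[1,2])/K[1,1],-1.])
    return T[:3,3],T[:3,:3]@d
def onz(n,uv,z):
    o,d=ray(n,uv); return o+d*(z-o[2])/d[2]
def proj(n,p):
    c=camera_info(n);K=c["intrinsics"];T=c["T"]
    q=T[:3,:3].T@(np.asarray(p)-T[:3,3]); return np.array([K[0,0]*q[0]/-q[2]+K[0,2],K[1,1]*-q[1]/-q[2]+K[1,2]])
E
python3 - <<'E'
from h import *
im=cv2.imread("pics/top0.png"); f=im.astype(int)
# pad: black mask
m=((f.max(2)<28)).astype(np.uint8)*255
sub=np.zeros_like(m); sub[125:155,295:340]=m[125:155,295:340]
n,l,s,c=cv2.connectedComponentsWithStats(sub); k=1+np.argmax(s[1:,4]); print("pad",s[k],c[k])
cs,_=cv2.findContours((l==k).astype(np.uint8),0,1); r=cv2.minAreaRect(cs[0]); print(r)
P=onz("top",c[k],.188); print("padP",P, [np.round(onz("top",q,.188),4) for q in cv2.boxPoints(r)])
# bar: bright pixels rows 248..258
pts=[]
for u in range(288,334):
    col=f[246:262,u].mean(1); w=np.clip(col-130,0,None); w=w*(w>0)
    if w.sum()>0: pts.append((u,246+(w*np.arange(16)).sum()/w.sum()))
pts=np.array(pts); a,b=np.polyfit(pts[:,0],pts[:,1],1); print("line",a,b,len(pts),np.std(pts[:,1]-a*pts[:,0]-b))
row=f[int(round(a*309+b)),270:350].mean(1); print(row.astype(int))
ucols=[270+i for i in range(80) if row[i]>140]; u0,u1=min(ucols)-.5,max(ucols)+.5
A=onz("top",(u0,a*u0+b),.076);B=onz("top",(u1,a*u1+b),.076)
print(u0,u1,A,B,np.linalg.norm(A-B))
M=(A+B)/2; d=(A-B)/np.linalg.norm(A-B); x=np.array([d[1],-d[0]]); print("mid",M,"yaw",np.arctan2(x[1],x[0]))
rel=(P-M)[:2]; print("pad in bar frame", rel@x, rel@d[:2], "pad dir yaw",np.arctan2(rel[1],rel[0]))
print("scene reproj: bar ends",proj("scene",A),proj("scene",B),"pad",proj("scene",P))
E
```

```text
pad [302 130  29  25  77] [314.61038961 145.63636364]
((313.5201721191406, 145.9385986328125), (35.41641616821289, 15.765006065368652), 32.195735931396484)
padP [ 0.63007869 -0.129264    0.188     ] [array([ 0.6349, -0.0924,  0.188 ]), array([ 0.6604, -0.1087,  0.188 ]), array([ 0.6241, -0.1621,  0.188 ]), array([ 0.5991, -0.1455,  0.188 ])]
line 0.005267051416390136 250.9223763143393 46 0.06312211405400152
[106 105 104 105 104 104 106 105  94 135 185 206 205 218 229 224 220 220
 220 218 223 222 220 222 222 220 224 222 223 222 221 220 221 220 225 220
 220 220 222 221 221 220 221 219 220 222 221 220 222 219 221 219 218 221
 223 217 220 220 220 221 219 219 219 219 218 210 199 145  91 102 104 107
 105 104 104 107 103 106 106 108]
279.5 337.5 [ 0.44213415 -0.07054454  0.076     ] [ 0.43985549 -0.18861874  0.076     ] 0.11809618469708459
mid [ 0.44099482 -0.12958164  0.076     ] yaw -0.019296175978693066
pad in bar frame 0.18904253634635368 0.003965941860515692 pad dir yaw 0.0016798448538572367
scene reproj: bar ends [246.49261778 197.40873694] [201.35540959 184.92970213] pad [172.04846405 199.72661337]
```

```bash
python3 - <<'E'
from h import *
f=cv2.imread("pics/top0.png").astype(int)
print(f[126:156,316].max(1)); print(f[140,294:340].max(1)); print(f[134,294:340].max(1))
g=cv2.imread("pics/scene0.png").astype(int); 
m=((g.max(2)<60)).astype(np.uint8)
sub=np.zeros_like(m); sub[190:225,140:195]=m[190:225,140:195]
n,l,s,c=cv2.connectedComponentsWithStats(sub); k=1+np.argmax(s[1:,4]); print("scene pad",s[k],c[k],onz("scene",c[k],.188))
m=((f.max(2)<40)).astype(np.uint8)
for t in (35,45,55):
  m=((f.max(2)<t)).astype(np.uint8); sub=np.zeros_like(m); sub[128:151,301:332]=m[128:151,301:332]
  ys,xs=np.nonzero(sub); print(t,len(xs),xs.min(),xs.max(),ys.min(),ys.max())
  us=(xs.min()+xs.max())/2
E
```

```text
[113 114 121  94  50  25  31  34  32  31  34  33  37  37  31  33  36  33
  36  35  33  21  35  80 100 100  96  97  94 100]
[  7  70 105  99  86 151 170  56  19  29  40  37  31  32  33  32  35  37
  36  33  35  36  31  34  38  33  33  37  33  35  36  32  34  31  38  35
  24  49  88  96 133 176 189 186 183 184]
[ 18  71 101  92 148 203 164  57  19  33  34  31  28  35  33  33  32  31
  32  33  32  36  32  36  32  33  30  32  31  34  31  34  31  30  28  31
  24  68 105  85 151 194 187 186 185 184]Traceback (most recent call last):
  File "<stdin>", line 7, in <module>
    return _wrapfunc(a, 'argmax', axis=axis, out=out, **kwds)
    return bound(*args, **kwds)
ValueError: attempt to get argmax of an empty sequence
```

```bash
python3 - <<'E'
from h import *
g=cv2.imread("pics/scene0.png").astype(int); 
print(g[206,140:200].max(1))
m=((g.max(2)<75)).astype(np.uint8)
n,l,s,c=cv2.connectedComponentsWithStats(m[190:225,140:195]); 
for k in range(1,n):
  if s[k,4]>50: print("scene pad",s[k],c[k]+[140,190],onz("scene",c[k]+[140,190],.188))
P=onz("top",(316.2,139.2),.188)
for q in ((301.2,139),(331,139),(316,130),(316,148)): print(onz("top",q,.188))
M=np.array([.44099482,-.12958164,.076]); 
for yaw in(-.0193,): 
  x=np.array([np.cos(yaw),np.sin(yaw)]);d=np.array([-x[1],x[0]])
  rel=(P-M)[:2]; print(P,rel@x,rel@d,np.arctan2(rel[1],rel[0]))
  for dx,z in((.158,.15),):
    Hh=M[:2]+x*dx; print("hinge mid",Hh, proj("top",[*Hh,z]),proj("top",[*(Hh+d*.11),z]),proj("top",[*(Hh-d*.11),z]))
print(proj("scene",P))
E
```

```text
[232 233 232 233 233 215 125  78  79  78  79  79  79  80  79  79  81  79
  79  81  80  80  82  80  81  82  81  81  81  83  81  82  85  84  83  84
  84  85  84  83  82  81  76  81 136 162 189 206 245 224 156 121 103  99
 251 254 253 253 253 253]
scene pad [ 7 17 33 11 86] [160.86046512 211.93023256] [ 0.66524978 -0.12826468  0.188     ]
[ 0.64282172 -0.10521041  0.188     ]
[ 0.64260088 -0.15996974  0.188     ]
[ 0.66000145 -0.13313678  0.188     ]
[ 0.625584   -0.13160933  0.188     ]
[ 0.64232833 -0.13271998  0.188     ] 0.20135658261289166 0.0007477377502436344 -0.01558651666885329
hinge mid [ 0.59896539 -0.13263085] [313.37876977 167.57021424] [255.71412281 166.86110031] [370.49888854 168.27263199]
[166.37558952 203.31235693]
```

Measurements agree with the given sizes: pad 55 × 34 mm, bar to pad 201 mm (nominal 204), yaw ≈ −0.018, and the hinge corners land on the drawn edges. Next is the approach with the jaws partly open.

```bash
cat >> h.py <<'E'
YAW=-.018
X=np.array([np.cos(YAW),np.sin(YAW)]); BAR=np.array([.4405,-.1297]); H=BAR+X*.158; PAD=np.array([.6428,-.1329])
Q=np.array([0,np.cos(YAW/2),np.sin(YAW/2),0])
A0=np.arctan2(76,158)
def barat(a):  # bar point at opening a
    th=a-A0; r=.1753
    p=H-X*r*np.cos(th); return np.array([p[0],p[1],.150+r*np.sin(th)])
def tcp(a): return barat(a)-[0,0,.017]
def snap(n,name):
    im=read_camera(n); cv2.imwrite(f"pics/{name}.png",cv2.cvtColor(im,cv2.COLOR_RGB2BGR))
E
python3 - <<'E'
from h import *
print([np.round(barat(a),4) for a in(0,.9,1.)])
p=tcp(0)
for z in(.25,p[2]): print(inverse_kinematics([p[0],p[1],z],Q))
print(inverse_kinematics(tcp(1.),Q))
move_pose([p[0],p[1],.25],Q); command_gripper(.38)
print(get_grip_width(),get_tcp_pos(),get_time())
movel([p[0],p[1],.13],v=.15)
snap("top","ap_t"); snap("scene","ap_s"); print(get_time())
E
```

```text
[array([ 0.4405, -0.1297,  0.074 ]), array([ 0.4408, -0.1297,  0.2265]), array([ 0.4492, -0.1299,  0.2419])]
[-3.12247976e-01  1.39903316e-01  1.95655880e+00 -4.44089210e-16
  1.04513054e+00 -2.94247976e-01]
[-3.12247976e-01  4.72340605e-01  2.08486843e+00 -4.44089210e-16
  5.84383617e-01 -2.94247976e-01]
[-3.06862778e-01  1.87273610e-01  1.96510230e+00 -4.44089210e-16
  9.89216739e-01 -2.88862778e-01]
0.3795670535911121 [ 0.44051929 -0.1296693   0.24998805] 2.9333
3.9833
```

```bash
python3 - <<'E'
import cv2
a=cv2.imread("pics/ap_t.png")[115:270,235:390]; a=cv2.resize(a,(400,400))
b=cv2.imread("pics/ap_s.png")[110:300,90:290]; b=cv2.resize(b,(400,400))
cv2.imwrite("pics/ap.png",cv2.hconcat([a,b]))
E
```

```text
(no output)
```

View pics/ap.png

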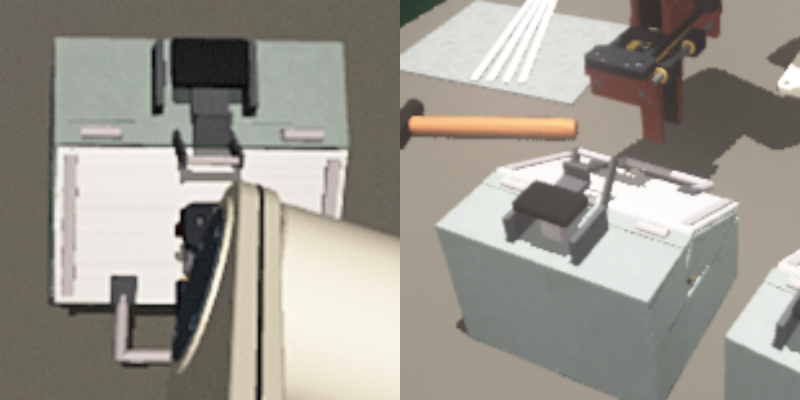

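The left half (top view) shows the wrist hiding the middle of the bar. In the right half (scene view) a finger ends near scene px (217,176). I'll compare that with the projection, then descend guarded.

```bash
python3 - <<'E'
from h import *
t=get_tcp_pos(); print(t, proj("scene",t), proj("scene",[*(t[:2]+X*.017),t[2]]), proj("scene",barat(0)))
p=tcp(0)
f0=get_ft_force()
r=movel(p,v=.08,until_force=6); print("contact",r,get_tcp_pos(),get_ft_force()-f0)
if not r:
    command_gripper(0); print("width",get_grip_width()*88,"mm",get_ft_force()-f0)
print(get_time())
E
```

```text
[ 0.44124686 -0.12995175  0.13088806] [222.0906298  171.40786396] [218.48665939 175.3380246 ] [223.50431895 191.58807935]
contact False [ 0.44085878 -0.12980752  0.05733032] [-1.72973458 -1.29676346 -0.76504923]
width 9.540005516431716 mm [-1.16007667 -0.91849225  1.26919192]
5.55
```

The finger tip matches its projection and the grip width is 9.5 mm, so the bar is held. Now the lift along the arc.

```bash
python3 - <<'E'
from h import *
f0=get_ft_force()
for a in (.12,.25,.4,.55,.7,.85,.93,1.0):
    r=movel(tcp(a),v=.08,until_force=30); print(a,r,np.round(get_tcp_pos()-tcp(a),4),np.round(get_ft_force()-f0,1),round(get_grip_width()*88,1))
    if r: break
snap("scene","lift_s"); snap("top","lift_t"); print(get_time())
import cv2
cv2.imwrite("pics/lift.png",cv2.hconcat([cv2.resize(cv2.imread("pics/lift_t.png"),(400,300)),cv2.resize(cv2.imread("pics/lift_s.png"),(400,300))]))
E
```

```text
0.12 False [ 0.0003 -0.0001  0.0004] [ 2.5  0.  -3.9] 9.5
0.25 False [ 0.0004 -0.0001  0.0001] [ 5.4  0.8 -3.1] 9.3
0.4 False [ 0.0003 -0.0001 -0.0002] [ 5.   0.4 -4.1] 9.2
0.55 False [-0.0001 -0.     -0.0004] [ 3.6 -1.  -5. ] 9.1
0.7 False [-0.0008  0.     -0.0005] [-0.9 -2.5 -4.4] 9.5
0.85 False [-0.0015  0.0001 -0.0002] [-4.7 -3.7 -2.2] 8.9
0.93 False [-0.0021  0.0001 -0.0004] [-6.7 -4.2 -1.2] 9.5
1.0 False [-0.0028  0.0001 -0.0004] [-9.7 -4.2  1.3] 8.9
9.025
```

View pics/lift.png

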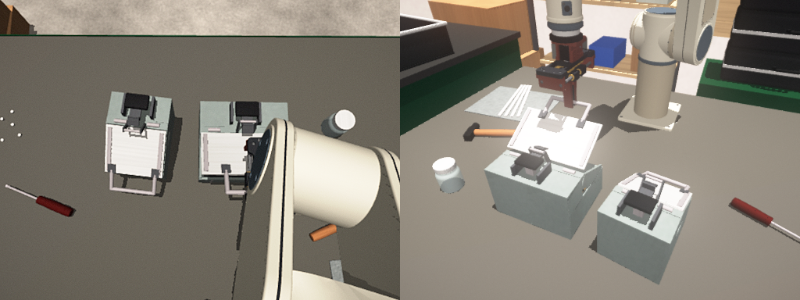

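The scene view shows the wide door up with the bar still in the jaws, and the narrow door shut. Now I lower slightly onto the stay, release, go up, and look.

```bash
python3 - <<'E'
from h import *
r=movel(tcp(.92),v=.05,until_force=15); print(r,get_ft_force())
command_gripper(.38); print(get_grip_width(),get_ft_force())
wait(.3)
p=np.array(get_tcp_pos()); r=movel([p[0],p[1],.36],v=.12,until_force=8); print(r,get_tcp_pos())
wait(.8)
snap("scene","open_s"); print(get_time(),get_ft_force())
E
```

```text
False [-8.97181304 -3.5314392   5.13282529]
0.38235296334235275 [-0.73505401  0.49323096  0.69631992]
False [ 0.44195474 -0.12960191  0.35924991]
12.5667 [ 0.6012786  -0.05240474  0.71102482]
```

View pics/open_s.png

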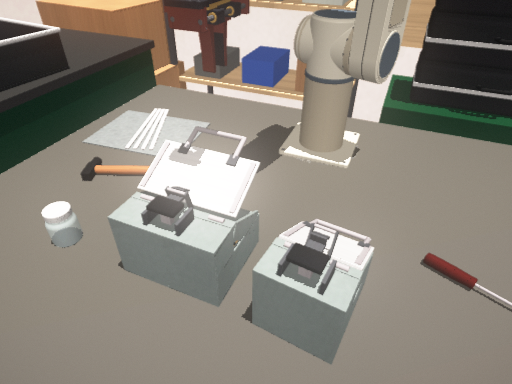

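The door stands open with the bar middle at about px (215,134), and the gripper is clear above. I'll check the angle and steadiness, then move over the pad with the jaws shut and turned crosswise.

```bash
python3 - <<'E'
from h import *
print({a:np.round(proj("scene",barat(a)),1) for a in(.8,.9,1.)})
best=None; q0=get_joint_pos()
up=[*PAD,.30]
for s in(1,-1):
    y=YAW+s*np.pi/2; Qp=np.array([0,np.cos(y/2),np.sin(y/2),0]); j=inverse_kinematics(up,Qp); print(s,j)
    if j is not None and (best is None or np.abs(j-q0).max()<best[0]): best=(np.abs(j-q0).max(),Qp)
Qp=best[1]
command_gripper(0)
move_pose(up,Qp); movel([*PAD,.215],v=.1)
print(get_tcp_pos(),get_time(),get_ft_force())
snap("scene","pre_s"); snap("top","pre_t")
cv2.imwrite("pics/pre.png",cv2.hconcat([cv2.resize(cv2.imread("pics/pre_t.png")[100:280,200:400],(400,360)),cv2.resize(cv2.imread("pics/pre_s.png")[100:280,90:290],(400,360))]))
E
```

```text
{0.8: array([222. , 138.3]), 0.9: array([220.1, 132.8]), 1.0: array([217.7, 127.8])}
1 [-2.22009405e-01  3.97931035e-01  1.48316028e+00 -4.44089210e-16
  1.26050134e+00 -1.77480573e+00]
-1 [-2.22009405e-01  3.97931035e-01  1.48316028e+00 -4.44089210e-16
  1.26050134e+00  1.36678692e+00]
[ 0.64329942 -0.13302586  0.21572986] 15.5583 [ 0.01833925 -0.00329117  0.72262536]
```

View pics/pre.png

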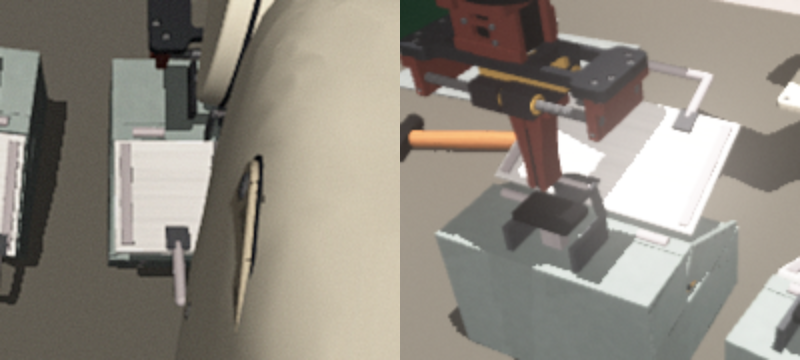

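The shut fingers sit above the black pad, which is at about (550,210) in the right half, and the door is still open. Press.

```bash
python3 - <<'E'
from h import *
r=movel([*PAD,.177],v=.03,until_force=15); print(r,get_tcp_pos(),get_ft_force())
if not r: 
    r=movel([*PAD,.172],v=.02,until_force=15); print(r,get_tcp_pos(),get_ft_force())
wait(1.4); print(get_tcp_pos(),get_ft_force()); snap("scene","pr_s")
movel([*PAD,.32],v=.12); wait(1.5); snap("scene","af_s"); print(get_time(),get_ft_force())
cv2.imwrite("pics/af.png",cv2.hconcat([cv2.resize(cv2.imread(f"pics/{n}.png")[100:280,90:290],(400,360)) for n in("pr_s","af_s")]))
E
```

```text
True [ 0.64293641 -0.13286043  0.17922082] [-3.12786549  0.39789472  6.73908607]
[ 0.64292828 -0.13288698  0.17921298] [-2.72655469  0.16245553  6.67794979]
21.1583 [-0.32046191  0.04091942  0.03115998]
```

View pics/af.png

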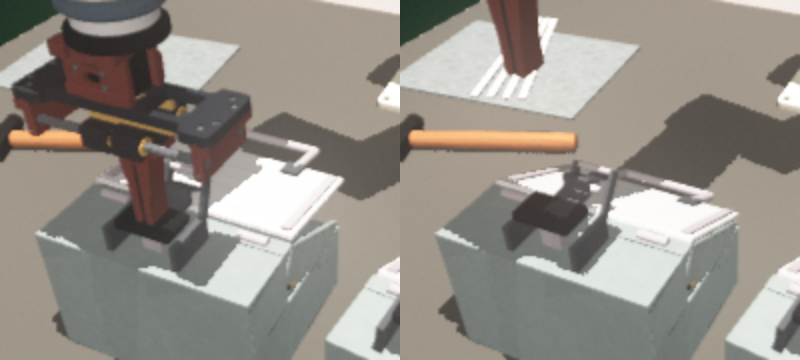

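Left: the pad is pressed about 9 mm and the door is sinking. Right: the door looks shut, with the bar ending near (710,195) as it did at the start. I'll wait, then compare with the first pictures.

```bash
python3 - <<'E'
from h import *
wait(2.5)
movel([.60,-.36,.34],v=.2)
snap("scene","end_s"); snap("top","end_t")
for n in("scene","top"):
    a=cv2.imread(f"pics/{n}0.png");b=cv2.imread(f"pics/end_{n[0]}.png"); d=cv2.absdiff(a,b).max(2)
    w=d[170:300,110:270] if n=="scene" else d[115:262,240:375]; q=d[215:340,250:380] if n=="scene" else d[115:255,130:225]
    print(n,"wide diff>40:",(w>40).sum(),"narrow:",(q>40).sum())
print(get_time(),get_ft_force())
cv2.imwrite("pics/end.png",cv2.hconcat([cv2.resize(cv2.imread(f"pics/end_{n}.png"),(400,300)) for n in"ts"]))
E
```

```text
scene wide diff>40: 1742 narrow: 0
top wide diff>40: 0 narrow: 0
25.0667 [ 0.09386642 -0.70338645  1.34216993]
```

View pics/end.png

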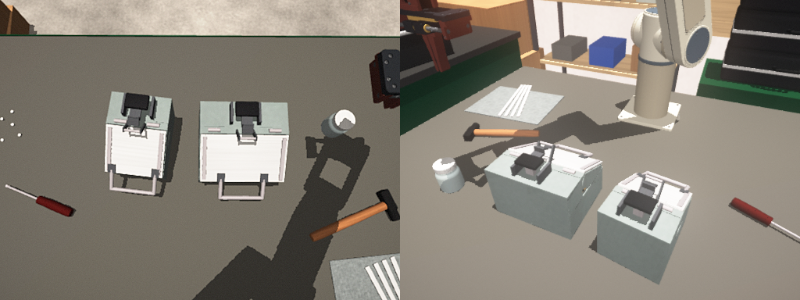

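The top view shows both lockers exactly as at the start, with no changed pixels. The scene view differs around the wide locker, where the arm's shadow now falls. The gripper is clear of everything, so I'm handing in.

```bash
python3 -c "
from station import *
print(job_done(), get_time())"
```

```text
the job is handed in; nothing more can be done
the job is handed in; nothing more can be done
```

The wide locker's door was lifted, stood open by itself on its stay, was freed with the release pad and sank shut. I handed the job in at about 25 s; no verdict is reported.

- **Lift and release:** I gripped the pull (9.5 mm grip width) and lifted the door along its arc to about 1.0 rad. I then lowered it to 0.92, let go and rose clear. About 0.8 s later the picture showed it standing open, with the bar at the height for about 0.9 rad. I judged that it was standing still from that one picture and one taken about 3 s later.
- **Pad:** I pressed it to 179 mm, its full 9 mm travel, and held it for 1.4 s. The door was already sinking during the press.
- **Last checks:** The final top view matches the first one with no changed pixels on either locker, so both doors are shut.
- **One disagreement:** The scene view differs from the start around the wide locker (1742 pixels). I put that down to the arm's shadow; the door looks shut there too. The narrow locker shows no change in either view.
- **Measuring:** Bar to pad came out at 201 mm against the nominal 204 mm, and it caused no trouble.

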